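# Push the valve row home and bolt it in

## Robot

A 6-joint arm with a two-finger parallel gripper is mounted at the origin on the work surface. World frame = base frame: x ahead of the robot, y to its left, z up, the work surface at z = 0. Lengths are in mm, angles in rad, forces in N, time in s.
With the tool pointing down it reaches from about 300 to 875 mm from the base axis. Payload 6.4 kg.
Tool frame: the origin (TCP) lies between the finger pads; the fingertips stand 25 mm ahead of it and the grasp point (between the pads) lies 6 mm ahead of it; z points along the fingers, x is the direction in which the jaws open and shut, and the axes are right-handed (so a half turn about z gives the same grasp; the last joint's range is limited). The gripper opens to 85 mm and grips with 20 to 120 N. Pads are 22 mm wide; open, the fingers measure 114 mm over their backs; the gripper's body (76 mm by 85 mm) begins 54 mm behind the grasp point. The pads swing forward as they close: fully open they stand 13 mm farther back than shut.
Start: joints at [1.104, 0.181, 1.607, -0, 1.354, -0.206], TCP at [148.253, 555.574, 256.288] pointing down, gripper open.
Joint ranges: [-2.99, 2.99], [-0.89, 2.07], [0.3, 2.58], [-1.14, 4.28], [0, 2.63], [-3.12, 3.12]. Speed limits (rad/s): [2.57, 2.57, 3.01, 3.14, 3.14, 3.14].

## Interface

Orientations are given as a 3x3 rotation matrix whose columns are the frame's x, y, z axes.
In Python, from bench import read_state, camera, camera_params, finish_job gives the robot as it stands.
- The arm moves only by the tool arm_command, never from a script. Its arguments are lists of equal length, an entry for each row: "jaw": the opening, from -1 (shut) to 1 (fully open); "offset": the shift along the tool's x, y, z in m, a list of three; "spin": the turn about the tool's z in degrees. In form: {"jaw": [jaw, ...], "offset": [[x, y, z], ...], "spin": [spin, ...]}. A call has exactly 10 rows; each row is the pose to reach, as a shift and turn from the pose commanded when the call began, along the tool's axes at that moment; what a row does not reach only later rows make up. A row lasts 1/10 s, in which the tool goes at most 50 mm and 8.59 degrees, less where a joint would pass 70% of its speed; a pose out of reach is approached as far as the arm can. A call with a gripper value outside its range is refused whole. The fingers move at their own pace and stop on an object; the grip force is fixed at half the most. Time passes only in rows, so rows that repeat a pose let the fingers close, or fill a call up. It gives the time, the measured TCP pose, the force and the opening at its end, in the units of the state.
- read_state(): the state, without advancing time (a new reading comes with each control period).
- camera(name): name is "side" or "top" or "wrist"; returns the picture (400x640x3 uint8, blue, green, red); there is no depth.
- camera_params(name): a dict with "camera_matrix" (3x3 intrinsics, pixels), "k1" (the pictures are not rectified: a ray, as slopes to the right and down, at radius r is drawn at 1 + k1 r^2 times it, then the intrinsics apply), "T" (4x4, takes a point from camera to world coordinates). Camera axes: x right, y up, looking along -z (the intrinsics and any distortion apply to the point x, -y, -z); pixel columns grow to the right and rows downward; lengths in mm; the calibration is good to about 2 mm. A picture is of the moment at which its call begins: read the wrist's pose just before it. camera_params takes no time and is no camera call; for the wrist camera it gives the pose at the moment of the call.
- finish_job(): hands the job in, once; it reports no verdict.
The state is a dict: "time_s": time; "joint_positions": joint angles; "joint_vel": joint speeds; "joint_torque": joint torques, N m; "eef_pos": TCP position; "tcp_rot": TCP orientation; "wrist_force": force on the tool from outside, world axes, zero at the start; "wrist_torque": the same for the moment, N m; "grip_width": opening from 0.0 (shut) to 1.0 (fully open).
Only numpy, scipy, OpenCV 4.12 (cv2) and the standard library are available. Lean on these libraries where they do the work, as an engineer would, in place of code of your own. Each camera call takes 0.05 s, during which the arm holds its last target. There are 200 camera calls.

## Task

Push the row of four valve blocks from its rear end along the assembly rail, as one train with no gaps opening between them, until the front one is fully home against the end stop. Then push the keeper bolt fully in by its black head so that it closes the rail behind the row. Only push with the fingers: lift nothing, and leave the other things on the bench where they are.

Things in the scene. Friction and masses are not known exactly. Their poses are not given: they have to be found in the camera images.
- rail: Fixed aluminium channel, 310 mm long along its y, 60 mm wide. Origin: centre of underside, on the bench. Floor 8 mm above the bench; side lips' tops 18 mm up, inner faces at x = +-18 mm, outer +-22 mm. End stop (56 mm wide, 42 mm high) at the +y end; -y end (y = -155 mm) open. Its -x side faces the robot and carries the bolt guide: x -24 to -44, y -18 to +8 mm, 40 mm high, on an 8 mm foot out to x = -90 mm.
- stop_face (a point): Centre of the end stop's face that looks along the rail's -y: rail x = 0, y = +140 mm, 23 mm above the bench.
- keeper (a joint): Travel of the keeper bolt, m: starts 0 to 0.004 (drawn back), 0.034 = fully in, a rigid limit. Moves along the rail's +x, stays where left, 1 to 2 N friction. A 10 mm square bar at rail y = -5 mm, 21 to 31 mm above the bench; fully in, its tip is at x = +12 mm, across the channel, 4 mm behind the rear face of a row that is home. If the row is not home its blocks are in the bolt's way.
- keeper_head (a point): Centre of the outer flat face (looking along the rail's -x) of the bolt's black round head, 24 mm in diameter and 8 mm thick, 26 mm above the bench; it moves with the bolt, from 88 mm to 54 mm from the rail's centre line.
- valve1: Valve block, the front one, nearest the end stop. Steel, 34 x 34 x 30 mm high, with a round black cap on top (26 mm across, 10 mm high), 100 to 180 g. Stands in the channel touching its neighbours (34 mm apart), 1 mm play to each lip. Origin: centre of its underside; y along the rail. Home when its centre is at y = +123 mm on the rail; the row starts 60 to 110 mm short of that.
- valve2: Valve block, the second one. Steel, 34 x 34 x 30 mm high, with a round black cap on top (26 mm across, 10 mm high), 100 to 180 g. Stands in the channel touching its neighbours (34 mm apart), 1 mm play to each lip. Origin: centre of its underside; y along the rail. Home when its centre is at y = +89 mm on the rail; the row starts 60 to 110 mm short of that.
- valve3: Valve block, the third one. Steel, 34 x 34 x 30 mm high, with a round black cap on top (26 mm across, 10 mm high), 100 to 180 g. Stands in the channel touching its neighbours (34 mm apart), 1 mm play to each lip. Origin: centre of its underside; y along the rail. Home when its centre is at y = +55 mm on the rail; the row starts 60 to 110 mm short of that.
- valve4: Valve block, the rear one, farthest from the stop: push on its flat -y face. Steel, 34 x 34 x 30 mm high, with a round black cap on top (26 mm across, 10 mm high), 100 to 180 g. Stands in the channel touching its neighbours (34 mm apart), 1 mm play to each lip. Origin: centre of its underside; y along the rail. Home when its centre is at y = +21 mm on the rail; the row starts 60 to 110 mm short of that.
- spare_valve: A fifth valve block like the others, standing on the bench beside the rail's far (+x) side, not part of the row. Bystander: leave it. Origin at the centre of its underside.
- burr: Dark steel grinder ring lying flat, 52 mm outside, 28 mm hole, 16 mm high, beside the rail's far side. Bystander: leave it. Origin at the centre of its underside.
- screwdriver: Screwdriver with black handle, 170 mm long, lying roughly along the rail beyond its far side; origin about its middle, x along it. Bystander: leave it.
- basket: Steel filter basket, 60 mm across, 26 mm high, on the bench between robot and rail near the end stop. Bystander: leave it. Origin at the centre of its underside.
- dial: Black plastic dial knob, 36 mm across, 22 mm high, on the bench between robot and rail near the rail's open end. Bystander: leave it. Origin at the centre of its underside.
- screw_jar: Clear jar with black cap, 48 mm across, 50 mm high, at the left of the bench. Bystander: leave it. Origin at the centre of its underside.
- brew_unit: Black plastic brew unit, 110 x 80 mm and 108 mm high, at the left of the bench. Bystander: leave it. Origin at the centre of its underside.
Mind the look-alikes: they are no part of the job. Leave any blue look-alike of the valve2 alone.

How it is judged (in metres and radians):
On the way, in this order (a step that is already met when the one before it is completed fails the run):
1. all four valve blocks home in the rail, the front one against the end stop, with the keeper still drawn back (y of valve1 in the frame of rail above 0.12 m and y of valve2 in the frame of rail above 0.086 m and y of valve3 in the frame of rail above 0.052 m and y of valve4 in the frame of rail above 0.018 m and x of valve1 in the frame of rail between -0.005 and 0.005 m and z of each of valve1, valve2, valve3, valve4 in the frame of rail below 0.011 m and angle between each of valve1, valve2, valve3, valve4's own z axis and vertical below 0.1 rad and x of valve2 in the frame of rail between -0.005 and 0.005 m and x of valve3 in the frame of rail between -0.005 and 0.005 m and x of valve4 in the frame of rail between -0.005 and 0.005 m and value of joint keeper below 0.01 m), for 0.2 s.
2. keeper bolt fully in behind the row (value of joint keeper above 0.03 m), for 0.2 s.
At the end, for the whole second after the job is handed in: Every valve block is within 3 mm of its home place against the end stop, upright on the channel floor and at rest, in its order, and the keeper bolt is in to at least 30 of its 34 mm (y of valve1 in the frame of rail above 0.12 m and y of valve2 in the frame of rail above 0.086 m and y of valve3 in the frame of rail above 0.052 m and y of valve4 in the frame of rail above 0.018 m and x of valve1 in the frame of rail between -0.005 and 0.005 m and z of each of valve1, valve2, valve3, valve4 in the frame of rail below 0.011 m and angle between each of valve1, valve2, valve3, valve4's own z axis and vertical below 0.1 rad and x of valve2 in the frame of rail between -0.005 and 0.005 m and x of valve3 in the frame of rail between -0.005 and 0.005 m and x of valve4 in the frame of rail between -0.005 and 0.005 m and value of joint keeper above 0.03 m and linear speed of each of valve1, valve2, valve3, valve4 below 0.02 m/s); the robot touches nothing.
It fails at once if a valve block is lifted more than 8 mm off the channel floor or tipped more than 0.35 rad (z of any of valve1, valve2, valve3, valve4 in the frame of rail above 0.016 m or angle between any of valve1, valve2, valve3, valve4's own z axis and vertical above 0.35 rad).
It fails at once if the row comes apart: a gap of more than 10 mm between neighbours (distance between valve1 and valve2 above 0.044 m or distance between valve2 and valve3 above 0.044 m or distance between valve3 and valve4 above 0.044 m).
It fails at once if a bystander is moved more than 20 mm (distance of any of spare_valve, burr, screwdriver, basket, dial, screw_jar, brew_unit from where it was at the start of the episode above 0.02 m).
It also fails if it takes over 46 s, if anything falls off the work surface, if the arm or the gripper's body presses on something with over 40 N, if the wrist force passes 120 N, or if a joint passes its speed limit or range.

## Working session

There is one attempt and no reset: what is moved stays moved. The work goes in short steps, Python scripts to look and compute and a tool call to move; the robot and the scene stay as the last step left them, time stands still between calls to the robot, and variables do not carry over. Pictures are saved under pics/ and viewed, about 8 in all and at most 12, crops included, and the job is handed in when it is done.

Besides the shell and the picture viewer there is one more tool, called after "Request:" as name(argument=value, ...) on one line, values as JSON. arm_command: Moves the arm, as the interface text tells. Its arguments: {"type":"object","properties":{"jaw":{"type":"array"},"offset":{"type":"array"},"spin":{"type":"array"}},"required":["jaw","offset","spin"]}

```bash
mkdir -p pics
cat > h.py <<'E'
import numpy as np, cv2
from bench import read_state, camera, camera_params, finish_job
def ray(name,uv,P=None):
    P=P or camera_params(name); K=np.array(P["camera_matrix"]); T=np.array(P["T"]); 
    s=cv2.undistortPoints(np.array([[uv]],float),K,np.array([P["k1"],0,0,0.]))[0,0]
    d=T[:3,:3]@np.array([s[0],-s[1],-1]); return T[:3,3],d
def onz(name,uv,z,P=None):
    o,d=ray(name,uv,P); return o+d*(z-o[2])/d[2]
def proj(name,X,P=None):
    P=P or camera_params(name); T=np.array(P["T"]); c=T[:3,:3].T@(np.array(X,float)-T[:3,3])
    a,b=c[0]/-c[2],-c[1]/-c[2]; f=1+P["k1"]*(a*a+b*b); K=np.array(P["camera_matrix"])
    return (K@[a*f,b*f,1])[:2]
E
python3 - <<'E'
from h import *
s=read_state(); print(s)
for n in("top","side"):
    cv2.imwrite(f"pics/{n}0.png",camera(n)); P=camera_params(n); print(n,np.round(P["T"],2).tolist(),P["k1"],P["camera_matrix"])
E
```

```text
{'time_s': 0.0, 'joint_positions': array([ 1.10365944e+00,  1.81544046e-01,  1.60805361e+00,  3.54720763e-06,
        1.35378362e+00, -2.06311556e-01]), 'joint_vel': array([ 8.91721372e-04,  2.50925571e-03, -1.05880922e-03, -5.51663840e-04,
       -7.28170664e-05, -1.02212898e-03]), 'joint_torque': array([ 2.51001045e-03, -4.44848907e+01, -3.51355219e+01,  4.57460067e-05,
        8.70056654e-03,  2.16263163e-05]), 'eef_pos': array([148.02605629, 555.07465862, 255.36038251]), 'tcp_rot': array([[ 2.57878089e-01,  9.66177125e-01, -8.08569375e-04],
       [ 9.66175879e-01, -2.57879092e-01, -1.59543771e-03],
       [-1.74998856e-03, -3.69791797e-04, -9.99998400e-01]]), 'wrist_force': array([ 0.3773399 , -0.57377118,  0.9795375 ]), 'wrist_torque': array([-0.00876058,  0.00536631, -0.03037678]), 'grip_width': 0.9999673461478276}
top [[-0.01, 0.98, -0.19, 387.64], [-1.0, -0.01, 0.0, 144.42], [0.0, 0.19, 0.98, 1036.07], [0.0, 0.0, 0.0, 1.0]] -0.03540990030307329 [[431.32375362   0.         315.54397343]
 [  0.         431.32375362 200.48919418]
 [  0.           0.           1.        ]]
side [[0.91, 0.29, -0.3, 295.59], [-0.42, 0.6, -0.68, -534.41], [-0.02, 0.75, 0.66, 702.47], [0.0, 0.0, 0.0, 1.0]] -0.02632503038758026 [[475.76979468   0.         316.64028683]
 [  0.         475.76979468 206.07541436]
 [  0.           0.           1.        ]]
```

View pics/top0.png

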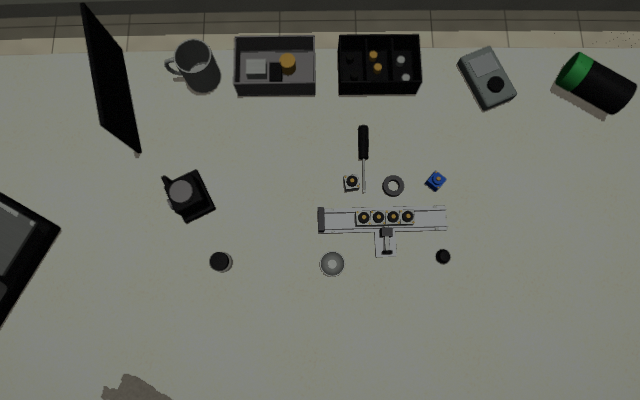

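View pics/side0.png

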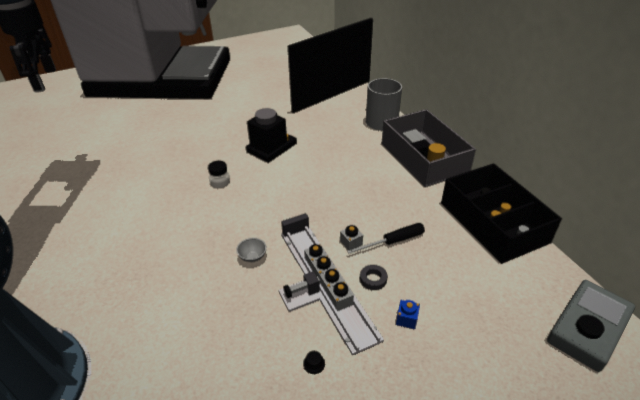

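The top view shows the rail from the end stop at (321,219) to the open end at (447,218). The row caps are at (364, 378, 393, 408; 217) and the bolt and its foot are at (387,243). Look-alikes: the spare valve at (352,182) and the blue block at (437,181) are both outside the rail, so I leave them. The row is the four steel blocks in the channel. I'll confirm with one crop.

Run:
```python
from h import *
im=cv2.imread("pics/top0.png"); c=im[165:270,305:460]
cv2.imwrite("pics/top0c.png",cv2.resize(c,None,fx=5,fy=5,interpolation=cv2.INTER_CUBIC))
s=cv2.imread("pics/side0.png")[205:385,230:430]
cv2.imwrite("pics/side0c.png",cv2.resize(s,None,fx=3.3,fy=3.3,interpolation=cv2.INTER_CUBIC))
```

```text
(no output)
```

View pics/top0c.png

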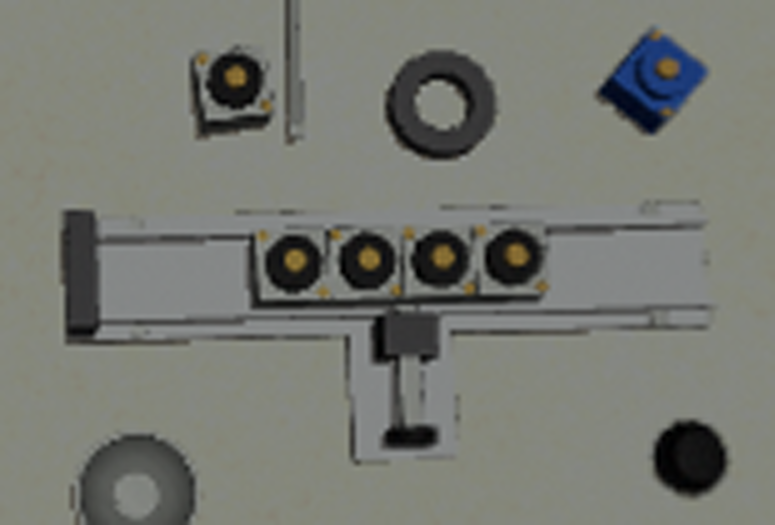

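View pics/side0c.png

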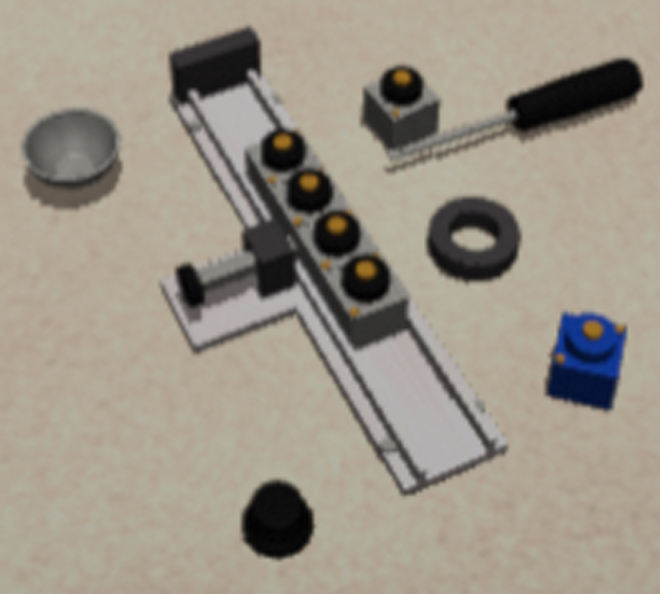

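The crops confirm it. The four steel blocks in the channel have caps at crop (293..515, 260), and the bolt's black head is at top crop (410,437) and side crop (190,284). The spare and the blue block are outside the rail.

Run:
```python
from h import *
def tri(a,b):
    A=[];r=[]
    for n,p in(("top",a),("side",b)):
        o,d=ray(n,p); d/=np.linalg.norm(d); M=np.eye(3)-np.outer(d,d); A.append(M); r.append(M@o)
    return np.linalg.lstsq(np.vstack(A),np.hstack(r),rcond=None)[0]
t=lambda x,y:((x+.5)/5-.5+305,(y+.5)/5-.5+165)
s=lambda x,y:((x+.5)/3.3-.5+230,(y+.5)/3.3-.5+205)
for a,b in zip([(295,260),(369,258),(443,256),(516,254)],[(283,142),(309,182),(337,225),(366,269)]):
    print("cap",tri(t(*a),s(*b)).round(1),onz("top",t(*a),49).round(1),onz("side",s(*b),49).round(1))
print("head",tri(t(410,437),s(190,284)).round(1),onz("top",t(410,437),26).round(1),onz("side",s(188,285),26).round(1))
print("stop corners z42",[onz("top",t(*p),42).round(1)[:2] for p in[(63,211),(96,210),(100,330),(68,333)]])
print("stop side z42",[onz("side",s(*p),42).round(1)[:2] for p in[(172,52),(256,28),(261,44),(175,66)]])
print("open end z8", [onz("top",t(*p),8).round(1)[:2] for p in[(706,203),(711,327)]],[onz("side",s(*p),8).round(1)[:2] for p in[(506,449),(406,492)]])
print("dial",onz("top",t(690,455),22).round(1),onz("side",s(276,500),22).round(1)); print("basket",onz("top",t(136,485),13).round(1))
for n in("burr",):print(n,onz("top",t(441,104),16).round(1))
```

```text
cap [539.7  30.5  50.7] [540.2  30.2  49. ] [540.1  32.   49. ]
cap [540.   -3.7  51.2] [540.7  -4.1  49. ] [540.5  -2.   49. ]
cap [540.6 -38.1  51. ] [541.2 -38.6  49. ] [540.9 -36.6  49. ]
cap [541.  -71.9  51.4] [541.7 -72.6  49. ] [541.5 -70.2  49. ]
head [459.3 -23.2  27.3] [459.5 -23.4  26. ] [458.3 -22.4  26. ]
stop corners z42 [array([565.9, 137.3]), array([566.2, 121.8]), array([509.7, 120.9]), array([508.5, 135.8])]
stop side z42 [array([512.6, 136.3]), array([567.9, 133.8]), array([564.8, 119.2]), array([509.7, 123.9])]
open end z8 [array([ 572. , -175.7]), array([ 511.4, -173.9])] [array([ 568.9, -174.3]), array([ 512. , -174.2])]
dial [ 449.5 -155.5   22. ] [ 448.9 -158.6   22. ]
basket [439.7 104.5  13. ]
burr [621.1 -47.2  16. ]
```

```bash
cat >> h.py <<'E'
O=np.array([540,-19.2]); A=0.013
def rail(x,y): return O+np.array([x*np.cos(A)-y*np.sin(A), x*np.sin(A)+y*np.cos(A)])
def railof(p): d=np.array(p[:2])-O; return np.array([d[0]*np.cos(A)+d[1]*np.sin(A), -d[0]*np.sin(A)+d[1]*np.cos(A)])
def off(rx,ry,z):
    s=read_state(); R=s["tcp_rot"]; w=np.array([*rail(rx,ry),z]); d=w-s["eef_pos"]
    yaw=np.degrees(np.arctan2(R[1,0],R[0,0])-A); print("offset m",(R.T@d/1000).round(4),"spin for x||rail x",yaw.round(2),"at rail",railof(s["eef_pos"]).round(1),s["eef_pos"].round(1),"F",s["wrist_force"].round(1),"grip",round(s["grip_width"],3),"t",s["time_s"])
E
python3 -c "
from h import *
off(0,-110,130)"
```

```text
offset m [-0.5596  0.5566  0.1262] spin for x||rail x 74.31 at rail [-384.5  579.4] [148.  555.1 255.5] F [ 0.4  0.1 -0.6] grip 1.001 t 0.1
```

Request:
arm_command(jaw=[-1,-1,-1,-1,-1,-1,-1,-1,-1,-1], offset=[[-0.033,0.033,0],[-0.067,0.067,0],[-0.1,0.1,0],[-0.134,0.133,0],[-0.167,0.166,0],[-0.2,0.2,0],[-0.234,0.233,0],[-0.267,0.266,0],[-0.3,0.3,0],[-0.32,0.32,0]], spin=[8,16,24,32,40,48,56,64,72,74.3])

```text
time_s: 1.1
eef_pos: [375.9, 161.2, 256.3]
tcp_rot: [[1.0, 0.007, 0.0], [0.007, -1.0, -0.001], [0.0, 0.001, -1.0]]
wrist_force: [1.2, 0.2, 0.4]
grip_width: 0.001
```

```bash
python3 -c "
from h import *
off(0,-110,130)"
```

```text
offset m [0.1635 0.2914 0.1265] spin for x||rail x -0.37 at rail [-161.7  182.6] [375.9 161.2 256.3] F [1.2 0.2 0.4] grip 0.001 t 1.1
```

Request:
arm_command(jaw=[-1,-1,-1,-1,-1,-1,-1,-1,-1,-1], offset=[[0.018,0.032,0.01],[0.037,0.065,0.02],[0.055,0.097,0.04],[0.073,0.13,0.055],[0.091,0.162,0.07],[0.11,0.195,0.085],[0.128,0.227,0.1],[0.15,0.265,0.115],[0.163,0.291,0.126],[0.163,0.291,0.126]], spin=[0,0,0,0,0,0,0,0,0,0])

```text
time_s: 2.1
eef_pos: [541.9, -127.9, 128.3]
tcp_rot: [[1.0, 0.01, -0.002], [0.01, -1.0, 0.0], [-0.002, -0.0, -1.0]]
wrist_force: [0.2, -0.2, -0.4]
grip_width: -0.0
```

```bash
python3 -c "
from h import *
off(0,-106,47)
P=camera_params('wrist');w=camera('wrist');s=camera('side')[205:385,230:430]
cv2.imwrite('pics/s1.png',np.hstack([cv2.resize(w,(640,400)) ]))
cv2.imwrite('pics/c1.png',cv2.resize(s,None,fx=3.3,fy=3.3,interpolation=cv2.INTER_CUBIC))
import pickle;pickle.dump(P,open('w1.pkl','wb'))
print('expected caps',[proj('wrist',[*rail(0,y),48],P).round(0) for y in(-53,-19)],'rear top edge',[proj('wrist',[*rail(x,-70),38],P).round(0) for x in(-17,17)])"
```

```text
offset m [-0.0004 -0.0027  0.0813] spin for x||rail x -0.18 at rail [   0.5 -108.7] [ 541.9 -127.9  128.3] F [ 0.2 -0.2 -0.4] grip -0.0 t 2.1
expected caps [array([324., 129.]), array([324.,  64.])] rear top edge [array([295., 157.]), array([353., 156.])]
```

View pics/s1.png

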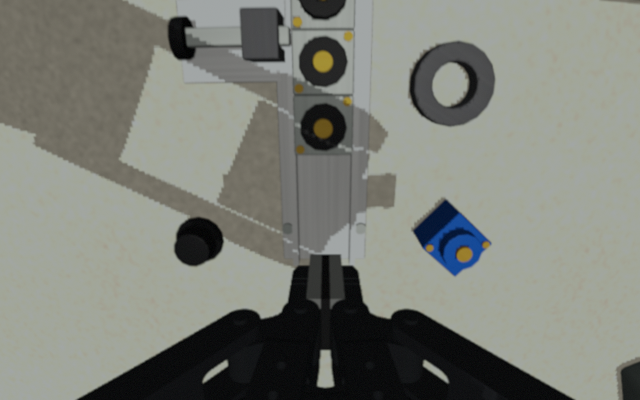

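The wrist view has the rear caps at (323,128) and (323,62), against a prediction of (324,129) and (324,64), so the rail estimate holds. The fingers are shut at (325,258) and the knuckles spread at row 318. Next I check the knuckle height against the guide.

```bash
python3 -c "
from h import *
import pickle;P=pickle.load(open('w1.pkl','rb'));s=read_state();R=s['tcp_rot'];p=s['eef_pos']
for h in(25,12,0,-15,-30,-45):
    print(h,[proj('wrist',p+R@np.array([x,y,h]),P).round(0) for x,y in((-15,0),(15,0),(-15,-11),(-40,0))])
"
```

```text
25 [array([290., 266.]), array([357., 265.]), array([289., 243.]), array([234., 265.])]
12 [array([287., 281.]), array([360., 281.]), array([286., 257.]), array([226., 281.])]
0 [array([284., 298.]), array([363., 297.]), array([282., 272.]), array([218., 297.])]
-15 [array([279., 323.]), array([367., 322.]), array([277., 295.]), array([206., 322.])]
-30 [array([273., 354.]), array([372., 354.]), array([271., 324.]), array([192., 353.])]
-45 [array([266., 394.]), array([379., 393.]), array([263., 361.]), array([173., 392.])]
```

Request:
arm_command(jaw=[-1,-1,-1,-1,-1,-1,-1,-1,-1,-1], offset=[[0,0,0.02],[0,0,0.04],[0,0,0.055],[0,0,0.068],[0,0,0.076],[0,0,0.081],[0,0,0.082],[0,0,0.082],[0,0,0.082],[0,0,0.082]], spin=[0,0,0,0,0,0,0,0,0,0])

```text
time_s: 3.2
eef_pos: [542.2, -125.2, 48.9]
tcp_rot: [[1.0, 0.013, 0.001], [0.013, -1.0, -0.0], [0.001, 0.0, -1.0]]
wrist_force: [-0.6, -0.7, 0.2]
grip_width: 0.003
```

```bash
python3 -c "
from h import *
off(0,-80,46)
s=camera('side')[225:385,240:440]
cv2.imwrite('pics/c2.png',cv2.resize(s,None,fx=3.5,fy=3.5,interpolation=cv2.INTER_CUBIC))
p=read_state()['eef_pos']; q=[(proj('side',p+[x,-11,-25])-[240,225])*3.5 for x in (-14.5,14.5)];print('tip bottom expected',np.round(q))"
```

```text
offset m [-0.0008 -0.026   0.0028] spin for x||rail x 0.01 at rail [   0.8 -106. ] [ 542.2 -125.2   48.9] F [-0.6 -0.7  0.2] grip 0.003 t 3.2
tip bottom expected [[387. 356.]
 [441. 334.]]
```

View pics/c2.png

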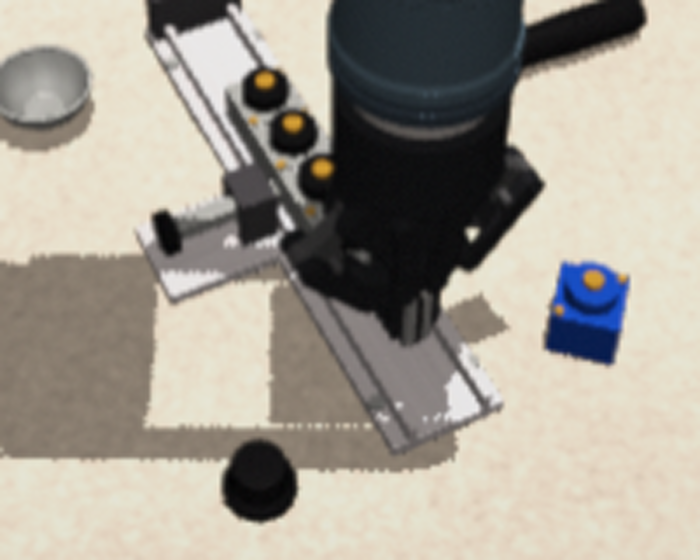

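The fingertip bottom is at (408,343), against an expected row of about 345, so tip height is as assumed. Now I approach slowly.

Request:
arm_command(jaw=[-1,-1,-1,-1,-1,-1,-1,-1,-1,-1], offset=[[-0.001,-0.003,0.003],[-0.001,-0.006,0.003],[-0.001,-0.01,0.003],[-0.001,-0.014,0.003],[-0.001,-0.018,0.003],[-0.001,-0.021,0.003],[-0.001,-0.024,0.003],[-0.001,-0.027,0.003],[-0.001,-0.03,0.003],[-0.001,-0.033,0.003]], spin=[0,0,0,0,0,0,0,0,0,0])

```text
time_s: 4.25
eef_pos: [540.4, -92.2, 45.3]
tcp_rot: [[1.0, 0.013, 0.0], [0.013, -1.0, -0.001], [0.0, 0.001, -1.0]]
wrist_force: [-0.7, -3.1, -0.8]
grip_width: 0.0
```

```bash
python3 -c "
from h import *
off(0,-7,46)"
```

```text
offset m [ 0.0005 -0.066  -0.0007] spin for x||rail x 0.01 at rail [ -0.5 -73. ] [540.4 -92.2  45.3] F [-0.7 -3.1 -0.8] grip 0.0 t 4.25
```

In contact (about 3 N). Pushing on.

Request:
arm_command(jaw=[-1,-1,-1,-1,-1,-1,-1,-1,-1,-1], offset=[[0,-0.003,0],[0,-0.006,0],[0,-0.009,0],[0,-0.012,0],[0,-0.015,0],[0,-0.018,0],[0,-0.021,0],[0,-0.024,0],[0,-0.027,0],[0,-0.03,0]], spin=[0,0,0,0,0,0,0,0,0,0])

```text
time_s: 5.25
eef_pos: [540.0, -61.7, 45.3]
tcp_rot: [[1.0, 0.013, 0.0], [0.013, -1.0, -0.0], [0.0, 0.0, -1.0]]
wrist_force: [0.5, -3.9, -0.7]
grip_width: 0.0
```

Request:
arm_command(jaw=[-1,-1,-1,-1,-1,-1,-1,-1,-1,-1], offset=[[0,-0.003,0],[0,-0.006,0],[0,-0.009,0],[0,-0.012,0],[0,-0.015,0],[0,-0.018,0],[0,-0.02,0],[0,-0.022,0],[0,-0.024,0],[0,-0.026,0]], spin=[0,0,0,0,0,0,0,0,0,0])

```text
time_s: 6.25
eef_pos: [539.6, -35.8, 45.3]
tcp_rot: [[1.0, 0.013, 0.0], [0.013, -1.0, -0.0], [0.0, 0.0, -1.0]]
wrist_force: [-0.6, -4.9, 1.7]
grip_width: 0.0
```

```bash
python3 -c "
from h import *
off(0,-4,46)
camera('wrist');P=camera_params('wrist')
w=camera('wrist')
print('stop face z42',[proj('wrist',[*rail(x,140),42],P).round(0) for x in(-28,28)],'home caps z48',[proj('wrist',[*rail(0,y),48],P).round(0) for y in(123,89,55,21)])
cv2.imwrite('pics/w3.png',w)"
```

```text
offset m [ 0.0006 -0.0126 -0.0007] spin for x||rail x 0.01 at rail [ -0.6 -16.6] [539.6 -35.8  45.3] F [-0.6 -4.9  1.7] grip 0.0 t 6.25
stop face z42 [array([ 229., -187.]), array([ 426., -187.])] home caps z48 [array([ 328., -138.]), array([328.,  -6.]), array([327., 113.]), array([327., 214.])]
```

View pics/w3.png

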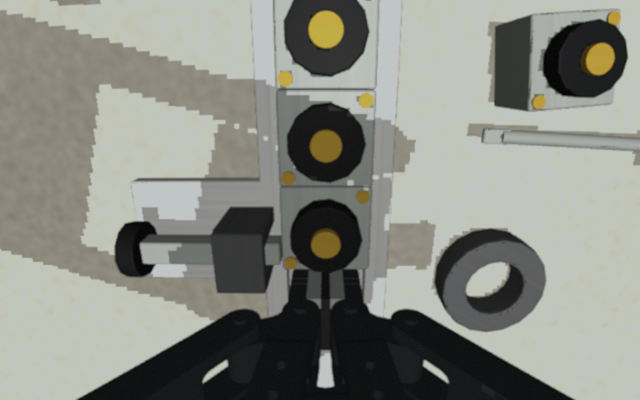

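The wrist view shows the row contiguous. The valve4 cap is at (325,243) against a home position of (327,214), so about 10 mm remain. Slower now, watching for the force rise at the stop.

Request:
arm_command(jaw=[-1,-1,-1,-1,-1,-1,-1,-1,-1,-1], offset=[[0,-0.001,0],[0,-0.002,0],[0,-0.003,0],[0,-0.004,0],[0,-0.005,0],[0,-0.006,0],[0,-0.007,0],[0,-0.008,0],[0,-0.009,0],[0,-0.009,0]], spin=[0,0,0,0,0,0,0,0,0,0])

```text
time_s: 7.35
eef_pos: [539.5, -26.8, 45.3]
tcp_rot: [[1.0, 0.013, 0.0], [0.013, -1.0, 0.0], [0.0, -0.0, -1.0]]
wrist_force: [0.4, -2.7, 1.1]
grip_width: -0.002
```

Request:
arm_command(jaw=[-1,-1,-1,-1,-1,-1,-1,-1,-1,-1], offset=[[0,-0.0005,0],[0,-0.001,0],[0,-0.001,0],[0,-0.0015,0],[0,-0.0015,0],[0,-0.002,0],[0,-0.002,0],[0,-0.002,0],[0,-0.002,0],[0,-0.002,0]], spin=[0,0,0,0,0,0,0,0,0,0])

```text
time_s: 8.35
eef_pos: [539.5, -24.9, 45.3]
tcp_rot: [[1.0, 0.013, 0.0], [0.013, -1.0, 0.0], [0.0, -0.0, -1.0]]
wrist_force: [0.4, -5.1, 2.6]
grip_width: 0.003
```

Request:
arm_command(jaw=[-1,-1,-1,-1,-1,-1,-1,-1,-1,-1], offset=[[0,-0.0005,0],[0,-0.0005,0],[0,-0.001,0],[0,-0.001,0],[0,-0.0015,0],[0,-0.0015,0],[0,-0.002,0],[0,-0.002,0],[0,-0.002,0],[0,-0.002,0]], spin=[0,0,0,0,0,0,0,0,0,0])

```text
time_s: 9.35
eef_pos: [539.4, -23.5, 45.3]
tcp_rot: [[1.0, 0.013, 0.0], [0.013, -1.0, -0.001], [0.0, 0.001, -1.0]]
wrist_force: [-0.3, -8.0, 1.8]
grip_width: 0.0
```

Request:
arm_command(jaw=[-1,-1,-1,-1,-1,-1,-1,-1,-1,-1], offset=[[0,-0.0005,0],[0,-0.0005,0],[0,-0.001,0],[0,-0.001,0],[0,-0.001,0],[0,-0.0015,0],[0,-0.0015,0],[0,-0.0015,0],[0,-0.0015,0],[0,-0.0015,0]], spin=[0,0,0,0,0,0,0,0,0,0])

```text
time_s: 10.35
eef_pos: [539.5, -23.4, 45.4]
tcp_rot: [[1.0, 0.013, 0.0], [0.013, -1.0, -0.003], [0.0, 0.003, -1.0]]
wrist_force: [-0.8, -13.4, 1.2]
grip_width: -0.003
```

```bash
python3 -c "
from h import *
off(0,-30,46)
t=camera('top')
c=t[165:270,305:460]
cv2.imwrite('pics/t4.png',cv2.resize(c,None,fx=5,fy=5,interpolation=cv2.INTER_CUBIC))
for y in(123,89,55,21): q=proj('top',[*rail(0,y),49]); print(y,((q-[305,165]+.5)*5-.5).round(0))
m=(t[165:270,305:460].astype(int)[...,2]-t[165:270,305:460].astype(int)[...,0]>40).astype(np.uint8)
n,l,st,ce=cv2.connectedComponentsWithStats(m)
for i in range(1,n):
  if st[i,4]>6: print(st[i,4],onz('top',ce[i]+[305,165],49).round(1)[:2],railof(onz('top',ce[i]+[305,165],49)).round(1))"
```

```text
offset m [ 0.0005  0.0258 -0.0005] spin for x||rail x 0.03 at rail [-0.5 -4.2] [539.5 -23.4  45.4] F [ -0.8 -13.4   1.2] grip -0.003 t 10.35
123 [136. 266.]
89 [210. 264.]
55 [283. 262.]
21 [356. 260.]
14 [628.4  55.7] [89.4 73.8]
16 [539.1 104.6] [  0.7 123.8]
18 [539.7  70.8] [ 0.9 90. ]
12 [540.  37.] [ 0.7 56.2]
```

View pics/t4.png

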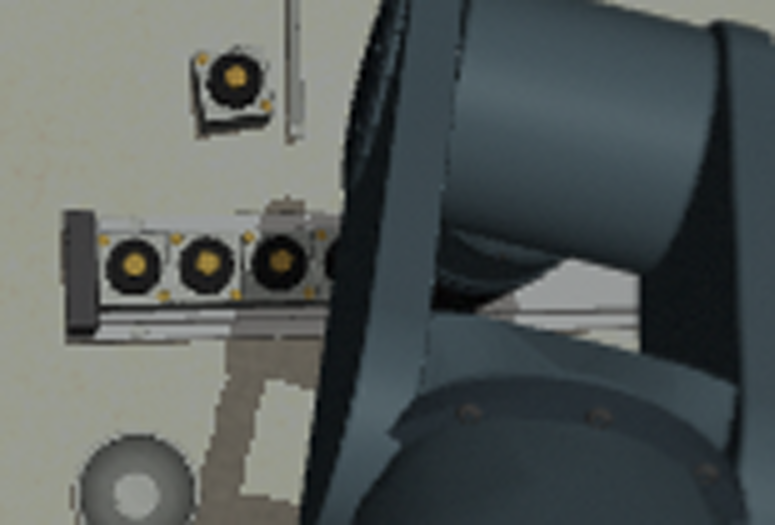

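The top view shows the caps at (135,264), (208,262) and (282,261), on the predicted home spots (136,266), (210,264) and (283,262). The push stalled at 13 N, so the row is home. Now I back off, rise and turn for the keeper.

Request:
arm_command(jaw=[-1,-1,-1,-1,-1,-1,-1,-1,-1,-1], offset=[[0,0.003,0],[0,0.01,0],[0,0.02,0],[0,0.03,0],[0,0.03,-0.02],[0,0.03,-0.05],[0,0.03,-0.08],[0,0.03,-0.09],[-0.03,0.03,-0.09],[-0.06,0.02,-0.09]], spin=[0,0,0,0,0,0,0,0,8,16])

```text
time_s: 11.4
eef_pos: [479.4, -43.2, 135.3]
tcp_rot: [[0.963, -0.269, 0.001], [-0.269, -0.963, -0.0], [0.001, 0.0, -1.0]]
wrist_force: [0.0, -0.2, -0.4]
grip_width: -0.001
```

```bash
python3 -c "
from h import *
off(-122,-5,125)"
```

```text
offset m [-0.0638 -0.0003  0.0102] spin for x||rail x -16.36 at rail [-60.9 -23.2] [479.4 -43.2 135.3] F [ 0.  -0.2 -0.4] grip -0.001 t 11.4
```

Request:
arm_command(jaw=[-1,-1,-1,-1,-1,-1,-1,-1,-1,-1], offset=[[-0.02,0,0],[-0.04,0,0],[-0.064,0,0],[-0.064,0,0.005],[-0.064,0,0.01],[-0.064,0,0.01],[-0.064,0,0.01],[-0.064,0,0.01],[-0.064,0,0.01],[-0.064,0,0.01]], spin=[8,16,24,32,40,48,56,64,72,73.6])

```text
time_s: 12.4
eef_pos: [417.5, -25.5, 124.7]
tcp_rot: [[0.018, -1.0, -0.001], [-1.0, -0.018, 0.0], [-0.001, 0.001, -1.0]]
wrist_force: [-0.8, 0.4, 0.6]
grip_width: 0.001
```

```bash
python3 -c "
from h import *
P=camera_params('wrist');w=camera('wrist'); off(-112,-5,41)
print('head top z38',[proj('wrist',[*rail(x,-5),38],P).round(0) for x in(-88,-84,-80)], 'row rear edge z38',[proj('wrist',[*rail(x,4),38],P).round(0) for x in(-17,17)],'cap4',proj('wrist',[*rail(0,21),48],P).round(0))
cv2.imwrite('pics/w5.png',w)"
```

```text
offset m [ 0.0004 -0.0106  0.0838] spin for x||rail x -89.63 at rail [-122.5   -4.7] [417.6 -25.5 124.8] F [ 0.1 -0.8  1. ] grip 0.0 t 12.45
head top z38 [array([325., 166.]), array([325., 159.]), array([325., 152.])] row rear edge z38 [array([308.,  34.]), array([308., -37.])] cap4 [273.  -5.]
```

View pics/w5.png

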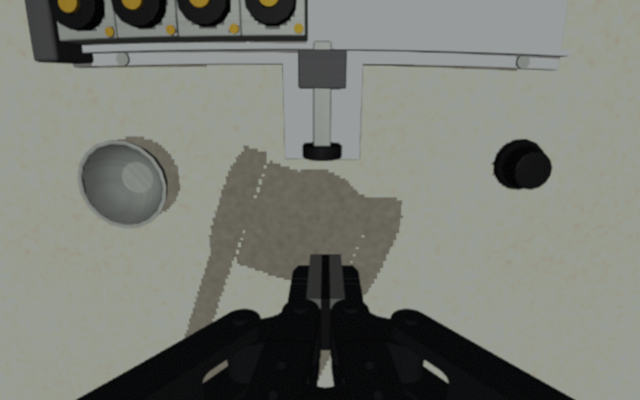

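The wrist view shows the row's rear edge at column 307 (predicted 308) and the bolt clear of the row. The black head is at (322,152), in line with the fingers within about 1.5 mm. Now I lower, then push along rail +x.

Request:
arm_command(jaw=[-1,-1,-1,-1,-1,-1,-1,-1,-1,-1], offset=[[0,0,0.02],[0,0,0.04],[0,0,0.06],[0,0,0.074],[0,0,0.082],[0.001,-0.003,0.082],[0.001,-0.006,0.082],[0.001,-0.009,0.082],[0.001,-0.013,0.082],[0.001,-0.017,0.082]], spin=[0,0,0,0,0,0,0,0,0,0])

```text
time_s: 13.45
eef_pos: [435.8, -26.2, 43.8]
tcp_rot: [[0.02, -1.0, 0.001], [-1.0, -0.02, -0.0], [0.0, -0.001, -1.0]]
wrist_force: [0.6, -0.7, -0.3]
grip_width: 0.0
```

Request:
arm_command(jaw=[-1,-1,-1,-1,-1,-1,-1,-1,-1,-1], offset=[[0,-0.003,0],[0,-0.006,0],[0,-0.009,0],[0,-0.012,0],[0,-0.015,0],[0,-0.018,0],[0,-0.021,0],[0,-0.024,0],[0,-0.027,0],[0,-0.03,0]], spin=[0,0,0,0,0,0,0,0,0,0])

```text
time_s: 14.45
eef_pos: [465.1, -25.5, 43.2]
tcp_rot: [[0.02, -1.0, -0.0], [-1.0, -0.02, -0.0], [0.0, 0.0, -1.0]]
wrist_force: [-1.1, -1.1, -0.4]
grip_width: -0.004
```

```bash
python3 -c "
from h import *
off(-62,-5,42)"
```

```text
offset m [-0.0002 -0.013   0.0012] spin for x||rail x -89.59 at rail [-75.   -5.3] [465.1 -25.5  43.2] F [-1.1 -1.1 -0.4] grip -0.004 t 14.45
```

Request:
arm_command(jaw=[-1,-1,-1,-1,-1,-1,-1,-1,-1,-1], offset=[[0,-0.002,0],[0,-0.004,0],[0,-0.006,0],[0,-0.007,0],[0,-0.008,0],[0,-0.009,0],[0,-0.01,0],[0,-0.011,0],[0,-0.012,0],[0,-0.012,0]], spin=[0,0,0,0,0,0,0,0,0,0])

```text
time_s: 15.45
eef_pos: [474.8, -25.2, 43.0]
tcp_rot: [[0.021, -1.0, -0.005], [-1.0, -0.021, 0.0], [-0.0, 0.005, -1.0]]
wrist_force: [-10.5, -3.4, 9.2]
grip_width: -0.001
```

Request:
arm_command(jaw=[-1,-1,-1,-1,-1,-1,-1,-1,-1,-1], offset=[[0,-0.0005,0],[0,-0.001,0],[0,-0.001,0],[0,-0.0015,0],[0,-0.0015,0],[0,-0.002,0],[0,-0.002,0],[0,-0.002,0],[0,-0.002,0],[0,-0.002,0]], spin=[0,0,0,0,0,0,0,0,0,0])

```text
time_s: 16.45
eef_pos: [475.0, -25.0, 42.7]
tcp_rot: [[0.021, -1.0, -0.009], [-1.0, -0.021, 0.001], [-0.001, 0.009, -1.0]]
wrist_force: [-16.6, -4.8, 13.4]
grip_width: 0.003
```

Stalled at 16 N at rail x = -65, which looks like the limit. Backing off and rising to look.

Request:
arm_command(jaw=[-1,-1,-1,-1,-1,-1,-1,-1,-1,-1], offset=[[0,0.003,0],[0,0.01,0],[0,0.02,0],[0,0.035,0],[0,0.05,0],[0,0.06,-0.02],[0,0.06,-0.045],[0,0.06,-0.07],[0,0.06,-0.085],[0,0.06,-0.085]], spin=[0,0,0,0,0,0,0,0,0,0])

```text
time_s: 17.45
eef_pos: [420.4, -26.9, 130.4]
tcp_rot: [[0.02, -1.0, 0.005], [-1.0, -0.02, -0.002], [0.002, -0.005, -1.0]]
wrist_force: [-0.9, -1.1, 0.1]
grip_width: 0.001
```

```bash
python3 -c "
from h import *
P=camera_params('wrist');w=camera('wrist'); off(-112,-5,41)
print('head top z38',[(x,proj('wrist',[*rail(x,-5),38],P).round(0)) for x in(-62,-58,-54,-46)], 'tip z31',proj('wrist',[*rail(12,-5),31],P).round(0))
cv2.imwrite('pics/w6.png',cv2.resize(w[0:220,160:480],None,fx=2.4,fy=2.4,interpolation=cv2.INTER_CUBIC))
s=camera('side'); cv2.imwrite('pics/s6.png',cv2.resize(s[205:385,230:430],None,fx=3.3,fy=3.3,interpolation=cv2.INTER_CUBIC))"
```

```text
offset m [-0.0008 -0.0084  0.0881] spin for x||rail x -89.58 at rail [-120.6   -5.8] [419.4 -26.6 129. ] F [ 0.7  0.2 -0.4] grip 0.003 t 17.5
head top z38 [(-62, array([322., 125.])), (-58, array([322., 118.])), (-54, array([323., 111.])), (-46, array([323.,  97.]))] tip z31 [323. -12.]
```

View pics/w6.png

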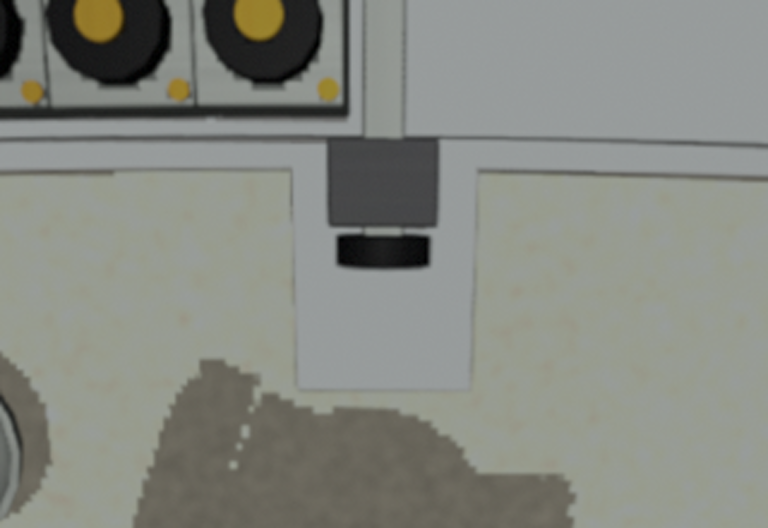

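The crop shows the bolt across the channel right behind valve4. The head's outer edge is at image row about 110, against a prediction of 111 for x = -54, so it is fully in. One last numeric check of the row and bystanders, then I hand in.

```bash
python3 -c "
from h import *
t=camera('top').astype(int); r0=cv2.imread('pics/top0.png').astype(int)
def dots(im):
  m=(im[165:270,305:460,2]-im[165:270,305:460,0]>40).astype(np.uint8)
  n,l,st,ce=cv2.connectedComponentsWithStats(m)
  return [railof(onz('top',ce[i]+[305,165],49)).round(1).tolist() for i in range(1,n) if st[i,4]>6]
print(dots(r0),dots(t)); s=read_state(); print(s['wrist_force'].round(1),s['time_s'])
finish_job()"
```

```text
[[89.3, 73.4], [88.5, -131.0], [1.1, 14.9], [1.3, -19.2], [0.7, -53.5], [0.9, 49.4]] [[89.4, 73.8], [88.5, -131.0], [0.7, 123.8], [0.9, 90.0], [1.1, 56.0], [0.4, 21.8]]
[-0.5  0.3 -0.6] 17.6
the job is handed in; nothing more can be done
```

I pushed the four valve blocks home as one train, about 74 mm, with shut fingers on valve4's rear face, until they stalled at 13 N against the stop. I then backed off, turned the gripper a quarter turn and pushed the keeper bolt in by its black head until it stalled at about 17 N. The job was handed in at 17.6 s.

**Last checks:**
- **Row:** the top camera put the caps at rail y = 123.8, 90.0, 56.0 and 21.8 mm, against home at 123, 89, 55 and 21. All four read about 1 mm high, which is within the calibration error. In x they were within about 1 mm of the centre line.
- **Bolt:** the wrist view showed the head's outer face about 54 mm from the centre line, which is fully in, with the bar across the channel behind valve4. While still in contact, the arm's own position had suggested only about 31 of the 34 mm. That rested on a guess at the finger's half-width, so I trust the image over it.
- **Bystanders:** the spare valve and the blue look-alike had not moved in the camera measurements. I did not measure the other bystanders again at the end; the planned moves kept clear of them.
- **Robot:** clear of everything, with the wrist force near zero.

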